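# Set a strut nut against the stop gauge and lock it

## Task

Put the T-head strut nut with the blue paddle into the slot of the strut, lengthwise and in front of the orange gauge's mouth, then slide it along under the hood until its washer gently touches the hidden stop inside. There, press it down against its spring and give it a quarter turn, so that when you let go its head is caught crosswise under both lips. Do not force anything, and leave the other things on the bench where they are.

Things in the scene. Friction and masses are not known exactly. Their poses are not given: they have to be found in the camera images.
- nut: T-head strut nut, 0.13 kg, standing upright on the table on its head. Origin: centre of the head's underside; x = long axis of head and paddle, z up the stem. Steel head 34 (x) x 20 (y) mm, corners cut, z 0 to 8, lowest 2 mm tapered 1.5 mm a side. Stem 12 mm dia. Blue finger paddle 26 (x) x 12 (y) mm, z 38 to 68. Read as None while held.
- paddle (a point): centre of the nut's blue paddle, 53 mm above the nut's origin; grip it from above across its 12 mm (y), finger tips not lower than 40 mm above the nut's origin, to stay clear of the gauge's roof.
- washer (a point): on the nut's axis, 13 mm above its origin: rest height of the underside of the brass washer plate, 52 mm dia., 4 mm thick. It slides up the stem (8 mm at most) against a spring: 5 N at rest, 1.15 N more per mm.
- strut: steel slotted strut 360 mm long, 41 x 41 mm, slot upward, fixed on a plywood board 400 x 110 x 12 mm that is fixed to the table. Origin: centre of the board's underside; x along the strut, z up; lip tops at z 53. Slot 22 mm wide; channel inside 37 mm wide, 39 mm deep below the lip tops; the lips reach down 7 mm.
- slot (a point): mid-strut, on the slot's centreline, level with the lip tops; x along the slot, y across, z up. Nut origin below this level: 13 mm with the washer resting unpressed on the lips; over 15 mm (aim at 17 to 20, 10 to 13 N of press) for the head to clear the lips and turn, either way round; 15 mm when the turned head has sprung up under the lips.
- gauge: orange gauge fixed on the strut. Origin: on the slot's centreline at the edge of its mouth, level with the lip tops; x along the slot INTO the hood (the nut comes from -x), z up. Hood 50 mm long, 66 wide, 58 wide inside, roof 8 to 11 mm above the lips, with a slot 17 wide and 24 long from the mouth for the stem: washer under the roof, paddle over it. 200 mm of strut in front is free.
- mouth (a point): same point as the gauge's origin. Under the roof, unseen, on both sides of the stem slot, stand the two black lugs of a rigid stop for the washer's edge, set anywhere from 3 to 29 mm behind this mouth edge: find it by touch. The slide drags with 1 to 4 N; 2 to 4 N more means touch; over 8 N on it harms it. At touch the nut's origin is 24 mm before the lugs.
- round_knob: a bystander that looks alike: grey paddle and a ROUND dark head (34 mm dia.) that cannot enter the slot; same overall size as the nut; leave alone
- screwdriver: red-handled screwdriver lying on the table, about 200 mm long; leave alone. Origin: centre of underside (or of its lying length)
- wrench: steel wrench lying on the table, about 180 mm long; leave alone. Origin: centre of underside (or of its lying length)
- breaker_a: black breaker module, 75 x 25 x 77 mm; leave alone. Origin: centre of underside (or of its lying length)
- breaker_b: second black breaker module, same size; leave alone. Origin: centre of underside (or of its lying length)
- tape_measure: yellow tape measure, 70 x 40 x 65 mm; leave alone. Origin: centre of underside (or of its lying length)
- jar: green glass bottle with a sprig, 70 mm dia., 0.2 m high; leave alone. Origin: centre of underside (or of its lying length)

How it is judged:
By the outcome, as a careful person would: the job done as asked, in the order asked, and still so for the second after the job is handed in, with the robot touching nothing.
It also fails if it takes over 70 s, if anything falls off the work surface, if the arm or the gripper's body presses on something with over 40 N, if the wrist force passes 120 N, or if a joint passes its speed limit or range.

## Robot

A 6-joint arm with a two-finger parallel gripper is mounted at the origin on the work surface. World frame = base frame: x ahead of the robot, y to its left, z up, the work surface at z = 0. Lengths are in mm, angles in rad, forces in N, time in s.
With the tool pointing down it reaches from about 325 to 900 mm from the base axis. Payload 3.5 kg.
Tool frame: the origin (TCP) lies midway between the tips of the shut fingers; the grasp point (between the pads) lies 19 mm behind it (bot.grip_point_offset is the distance from the TCP to the grasp point, in mm); z points along the fingers, y is the line along which they close (so a half turn about z gives the same grasp; the last joint's range is limited). The gripper opens to 85 mm and grips with 20 to 120 N. Pads are 22 mm wide; open, the fingers measure 114 mm over their backs; the gripper's body (76 mm by 85 mm) begins 54 mm behind the grasp point. The pads swing forward as they close: fully open they stand 13 mm farther back than shut.
Start: joints at [1.013, 0.276, -0.026, 1.268, 0, 1.467], TCP at [274.557, 561.463, 231.313] pointing down, gripper open.
Joint ranges: [-3.12, 3.12], [-0.85, 1.88], [-1.08, 1.24], [-1.95, 2.15], [-1.57, 1.53], [-3.14, 3.14]. Speed limits (rad/s): [2.57, 2.57, 3.14, 3.14, 3.14, 3.14].

## Interface

Orientations are given as [roll, pitch, yaw] about the fixed x, y, z axes, in that order (R = Rz(yaw) Ry(pitch) Rx(roll)).
In Python, from cell import bot gives the robot as it stands.
- The arm moves only by the tool arm_command, never from a script. Its argument "moves" is a list of rows, each a list of 2 entries, a list of its own where there are three numbers: the shift along the tool's x, y, z in m, then the turn about the tool's z in degrees. In form: [[[tx, ty, tz], twist], ...]. A call has 1 to 5 rows; each row is the pose to reach, as a shift and turn from the pose commanded when the call began, along the tool's axes at that moment; what a row does not reach only later rows make up. A row lasts 1/12 s, in which the tool goes at most 41.7 mm and 7.16 degrees, less where a joint would pass 70% of its speed; a pose out of reach is approached as far as the arm can. A call with a gripper value outside its range is refused whole. "grip" is the opening, from 0 (shut) to 1 (fully open), set as the call begins (left out, the last holds). The fingers move at their own pace and stop on an object; "force" is the grip in N (left out, the last holds). Time passes only in rows, so rows that repeat a pose let the fingers close. It gives the time, the measured TCP pose, the force, the opening and the grip force at its end, in the units of the state.
- bot.get_state(): the state, without advancing time (a new reading comes with each control period).
- bot.snapshot(name): name is "scene" or "side" or "wrist"; returns the picture (480x640x3 uint8, red, green, blue); there is no depth.
- bot.camera_model(name): a dict with "fx", "fy", "cx", "cy" (pixels), "R" (3x3) and "t" (3): a world point X has camera coordinates R X + t. Camera axes: x right, y down, z forward; pixel columns grow to the right and rows downward; lengths in mm; the calibration is good to about 2 mm. A picture is of the moment at which its call begins: read the wrist's pose just before it. camera_model takes no time and is no camera call; for the wrist camera it gives the pose at the moment of the call.
- bot.close_job(): hands the job in; it is judged then, once.
The state is a dict: "time": time; "q": joint angles; "joint_velocities": joint speeds; "joint_torque": joint torques, N m; "ee_pos": TCP position; "eef_rot": TCP orientation; "contact_force": force on the tool from outside, world axes, zero at the start; "ft_torque": the same for the moment, N m; "gripper_width": opening from 0.0 (shut) to 1.0 (fully open); "gripper_force": force on a finger pad.
Only numpy, scipy, OpenCV 4.12 (cv2) and the standard library are available. Lean on these libraries where they do the work, as an engineer would, in place of code of your own. Each camera call takes 0.05 s, during which the arm holds its last target. There are 200 camera calls.

## Working session

There is one attempt and no reset: what is moved stays moved. The work goes in short steps, Python scripts to look and compute and a tool call to move; the robot and the scene stay as the last step left them, time stands still between calls to the robot, and variables do not carry over. Pictures are saved under pics/ and viewed, at most 11 in all, crops included, and the job is handed in when it is done.

Besides the shell and the picture viewer there is one more tool, called after "Request:" as name([rows], argument=value, ...), one row to a line, values as JSON. arm_command: Moves the arm, as the interface text tells. Its arguments: {"type":"object","properties":{"moves":{"type":"array","items":{"type":"array"}},"grip":{"type":"number"},"force":{"type":"number"}},"required":["moves"]}

```bash
mkdir -p pics; ls
python3 - <<'E'
from cell import bot
import cv2,numpy as np
s=bot.get_state(); print(s)
a=bot.snapshot("scene");b=bot.snapshot("side")
cv2.imwrite("pics/scene.png",a[:,:,::-1]);cv2.imwrite("pics/side.png",b[:,:,::-1])
for n in("scene","side","wrist"):
  m=bot.camera_model(n);print(n,m)
E
```

```text
pics
{'time': 0.0, 'q': array([ 1.01264229e+00,  2.77162985e-01, -2.79131368e-02,  1.26798335e+00,
       -2.44293887e-05,  1.46740642e+00]), 'joint_velocities': array([-3.24392338e-04,  4.20898828e-04, -9.77468702e-04, -8.15266300e-04,
        4.45991200e-04,  7.20342325e-05]), 'joint_torque': array([-1.26897635e-05, -4.45507944e+01,  2.95202816e+01,  1.63728063e-02,
       -7.42175575e-05,  5.07283069e-07]), 'ee_pos': array([274.12180207, 560.80142639, 230.12587844]), 'eef_rot': array([-3.13933908e+00, -2.09270344e-04,  2.68682831e+00]), 'contact_force': array([-0.12025971,  0.25443524, -0.98503201]), 'ft_torque': array([ 9.01727601e-05,  8.42252486e-03, -1.52289619e-02]), 'gripper_force': 0.0, 'gripper_width': 0.9995474687050869}
scene {'fx': 564.873194299986, 'fy': 564.873194299986, 'cx': 322.6177025283803, 'cy': 235.64078541360732, 'R': array([[ 0.64420329,  0.76484196,  0.00434741],
       [ 0.52262573, -0.43602758, -0.73262698],
       [-0.55844827,  0.47423278, -0.68061649]]), 't': array([-367.43375222, -249.50630218, 1473.04819909])}
side {'fx': 450.6884451524427, 'fy': 450.6884451524427, 'cx': 330.44528818460356, 'cy': 246.2977393800215, 'R': array([[ 0.99959646, -0.02581874, -0.01184532],
       [-0.02584926, -0.65385115, -0.75618152],
       [ 0.01177858,  0.75618256, -0.65425469]]), 't': array([-551.8614341 ,   61.01192958,  914.63744354])}
wrist {'fx': 355.69627785863105, 'fy': 355.69627785863105, 'cx': 326.01857366845985, 'cy': 240.9341120897211, 'R': array([[ 0.43827707,  0.89883863, -0.00152706],
       [ 0.86532729, -0.42147601,  0.27123175],
       [ 0.24314995, -0.12019607, -0.96251286]]), 't': array([-624.5121923 ,  -35.01245447,  380.07739427])}
```

View pics/scene.png

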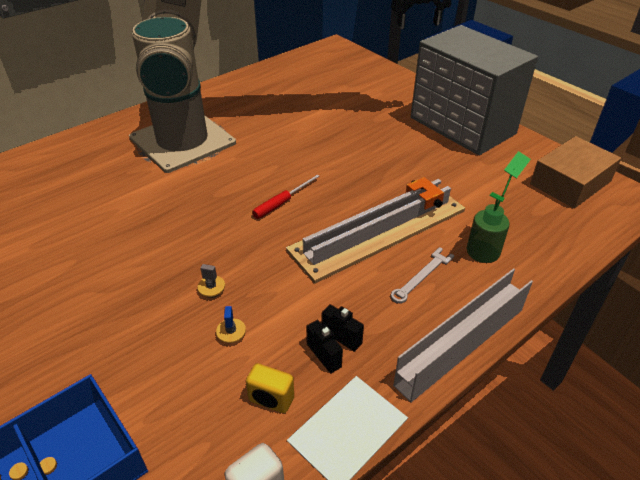

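View pics/side.png

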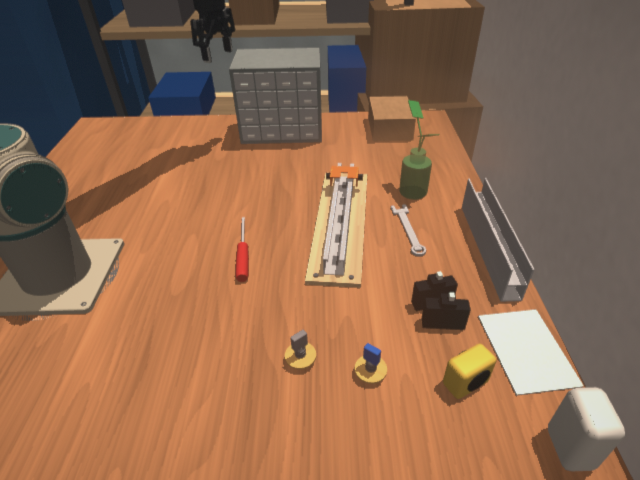

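The scene view shows the blue paddle near (229,318), the round grey knob at (210,285), and the orange gauge at (425,190) on the far end of the strut. In the side view the blue paddle is at (371,356) and the gauge at (345,175). Next I'll triangulate these points.

```bash
cat > h.py <<'E'
import numpy as np,cv2
from cell import bot
def ray(m,uv):
    d=np.array([(uv[0]-m['cx'])/m['fx'],(uv[1]-m['cy'])/m['fy'],1.]); R=np.array(m['R'])
    return -R.T@np.array(m['t']), R.T@d
def plane(m,uv,z):
    c,d=ray(m,uv); return c+d*(z-c[2])/d[2]
def tri(rs):
    A=np.zeros((3,3));b=np.zeros(3)
    for c,d in rs:
        d=d/np.linalg.norm(d);P=np.eye(3)-np.outer(d,d);A+=P;b+=P@c
    x=np.linalg.solve(A,b); return x,[np.linalg.norm(np.cross(x-c,d/np.linalg.norm(d))) for c,d in rs]
def mask(im,lo,hi,box=None):
    m=cv2.inRange(cv2.cvtColor(im,cv2.COLOR_RGB2HSV),lo,hi)
    if box: 
        k=np.zeros_like(m);x0,y0,x1,y1=box;k[y0:y1,x0:x1]=1;m=m*k
    return m
def cen(m):
    y,x=np.nonzero(m);return np.array([x.mean(),y.mean()]),len(x)
def topix(m,X):
    p=np.array(m['R'])@X+m['t'];return p[:2]/p[2]*[m['fx'],m['fy']]+[m['cx'],m['cy']]
BLUE=((105,120,40),(130,255,255));ORA=((5,200,150),(14,255,255))
E
python3 - <<'E'
from h import *
a=cv2.imread("pics/scene.png")[:,:,::-1].copy();b=cv2.imread("pics/side.png")[:,:,::-1].copy()
A=bot.camera_model("scene");B=bot.camera_model("side")
pa,pb=cen(mask(a,*BLUE,(215,295,245,340))),cen(mask(b,*BLUE,(355,335,390,375)))
print(pa,pb,tri([ray(A,pa[0]),ray(B,pb[0])]))
# wood board corners: mask of light wood
for im,M,box,n in((a,A,(280,160,480,290),'a'),(b,B,(300,150,380,290),'b')):
    mo=mask(im,(3,170,140),(14,255,255),(400,170,450,215) if n=='a' else (325,160,368,188))
    print(n,cen(mo))
    x0,y0,x1,y1=box
    cv2.imwrite(f"pics/c{n}.png",cv2.resize(im[y0:y1,x0:x1,::-1],None,fx=4,fy=4,interpolation=cv2.INTER_CUBIC))
E
```

```text
(array([228.23178808, 316.60927152]), 151) (array([372.09638554, 349.03614458]), 83) (array([ 612.44973397, -246.56066139,   57.45373497]), [np.float64(4.048380001169781), np.float64(4.048380001169755)])
a (array([424.13261297, 180.99017682]), 1018)
b (array([343.95850622, 171.32780083]), 241)
```

View pics/ca.png

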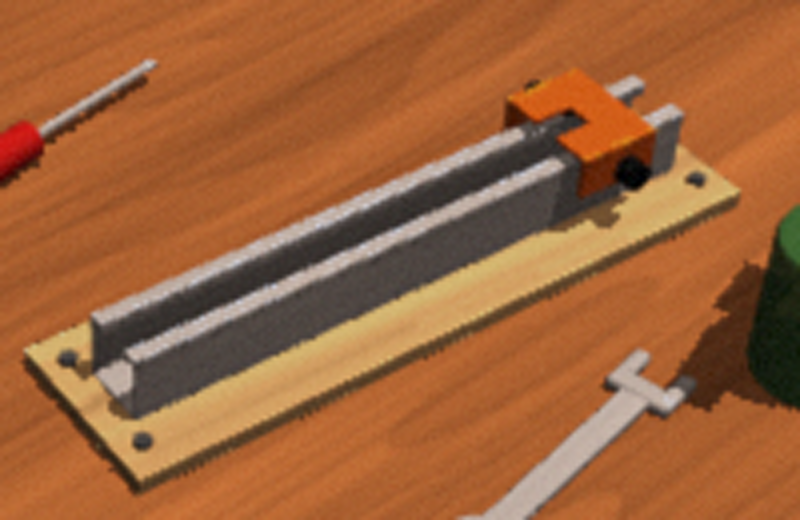

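View pics/cb.png

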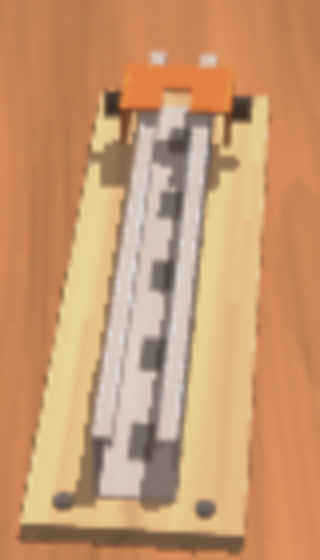

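Run:
```python
from h import *
A=bot.camera_model("scene");B=bot.camera_model("side")
fa=lambda x,y:(x/4+280,y/4+160)
fb=lambda x,y:(x/4+300,y/4+150)
np.set_printoptions(precision=1,suppress=True)
for n,M,p,z in [("mouthL a",A,fa(505,102),64),("mouthR a",A,fa(583,168),64),("farL a",A,fa(575,70),64),("farR a",A,fa(655,130),64),
 ("near lipL outer a",A,fa(92,316),53),("near lipR outer a",A,fa(134,360),53),("lipR outer far",A,fa(557,170),53),("lipL inner near",A,fa(113,318),53),
 ("board near-left",A,fa(25,352),12),("board near right",A,fa(138,485),12),("board far right",A,fa(740,190),12),
 ("b mouthL",B,fb(122,108),64),("b mouthR",B,fb(235,116),64),("b lipL near outer",B,fb(93,438),53),("b lipR near outer",B,fb(181,440),53),("b board nl",B,fb(22,525),12),("b board nr",B,fb(243,540),12),("b board fr",B,fb(268,98),12)]:
    print(n,plane(M,p,z))
print(bot.camera_model("wrist")['R'], ray(bot.camera_model("wrist"),(0,0))[0])
```

```text
mouthL a [562.3 244.9  64. ]
mouthR a [627.9 235.4  64. ]
farL a [567.1 295.7  64. ]
farR a [630.9 289.1  64. ]
near lipL outer a [541.8 -27.2  53. ]
near lipR outer a [579.3 -31.   53. ]
lipR outer far [611.9 234.5  53. ]
lipL inner near [549.6 -20.1  53. ]
board near-left [506.3 -43.8  12. ]
board near right [614.8 -58.1  12. ]
board far right [658.4 340.6  12. ]
b mouthL [559.4 248.1  64. ]
b mouthR [625.5 236.4  64. ]
b lipL near outer [538.2 -28.   53. ]
b lipR near outer [580.3 -31.1  53. ]
b board nl [502.4 -44.7  12. ]
b board nr [609.2 -58.8  12. ]
b board fr [656.  338.7  12. ]
[[ 0.4  0.9 -0. ]
 [ 0.9 -0.4  0.3]
 [ 0.2 -0.1 -1. ]] [211.6 592.3 374.4]
```

```bash
cat >> h.py <<'E'
from scipy.spatial.transform import Rotation as Ro
np.set_printoptions(precision=4,suppress=True)
def rel(cmd,tgt):
    "cmd,tgt = x,y,z(mm),yaw(deg), tool down -> tool shift m, twist deg"
    R=Ro.from_euler('xyz',[180,0,cmd[3]],degrees=True)
    d=np.array(tgt,float)-cmd
    return R.inv().apply(d[:3])/1000, -((d[3]+180)%360-180)
def st():
    s=bot.get_state();print('t %.2f'%s['time'],s['ee_pos'],np.degrees(s['eef_rot']),'F',s['contact_force'],'w %.3f gf %.1f'%(s['gripper_width'],s['gripper_force']),'q6 %.2f'%s['q'][5]);return s
E
python3 -c "
from h import *
print(rel([274.557,561.463,231.313,153.94],[612,-247,200,153.94]))"
```

```text
(array([-0.6583, -0.578 ,  0.0313]), np.float64(-0.0))
```

Request:
arm_command([
  [[-0.0264,-0.0232,0.0013],0],
  [[-0.0528,-0.0464,0.0026],0],
  [[-0.0792,-0.0696,0.0039],0],
  [[-0.1056,-0.0928,0.0052],0],
  [[-0.132,-0.116,0.0065],0],
], grip=0.6)

```text
time: 0.52
ee_pos: [342.1, 397.5, 224.2]
eef_rot: [-3.141, -0.0, 2.687]
contact_force: [0.5, 0.5, 0.5]
gripper_width: 0.601
gripper_force: 0.0
```

Request:
arm_command([
  [[-0.0264,-0.0232,0.0013],0],
  [[-0.0528,-0.0464,0.0026],0],
  [[-0.0792,-0.0696,0.0039],0],
  [[-0.1056,-0.0928,0.0052],0],
  [[-0.132,-0.116,0.0065],0],
])

```text
time: 0.93
ee_pos: [409.7, 235.3, 217.9]
eef_rot: [-3.141, -0.0, 2.687]
contact_force: [0.8, 0.2, 0.3]
gripper_width: 0.601
gripper_force: 0.0
```

Request:
arm_command([
  [[-0.0264,-0.0232,0.0013],0],
  [[-0.0528,-0.0464,0.0026],0],
  [[-0.0792,-0.0696,0.0039],0],
  [[-0.1056,-0.0928,0.0052],0],
  [[-0.132,-0.116,0.0065],0],
])

```text
time: 1.35
ee_pos: [477.3, 73.2, 211.4]
eef_rot: [-3.141, -0.001, 2.687]
contact_force: [0.3, 0.5, 0.1]
gripper_width: 0.6
gripper_force: 0.0
```

Request:
arm_command([
  [[-0.0264,-0.0232,0.0013],0],
  [[-0.0528,-0.0464,0.0026],0],
  [[-0.0792,-0.0696,0.0039],0],
  [[-0.1056,-0.0928,0.0052],0],
  [[-0.132,-0.116,0.0065],0],
])

```text
time: 1.77
ee_pos: [545.0, -89.0, 204.8]
eef_rot: [-3.142, -0.001, 2.687]
contact_force: [-0.3, 0.8, 1.0]
gripper_width: 0.605
gripper_force: 0.0
```

Request:
arm_command([
  [[-0.0264,-0.0232,0.0013],0],
  [[-0.0528,-0.0464,0.0026],0],
  [[-0.0792,-0.0696,0.0039],0],
  [[-0.1056,-0.0928,0.0052],0],
  [[-0.132,-0.116,0.0065],0],
])

```text
time: 2.18
ee_pos: [612.6, -251.0, 198.0]
eef_rot: [3.141, -0.001, 2.686]
contact_force: [0.6, 0.3, -0.3]
gripper_width: 0.598
gripper_force: 0.0
```

Run:
```python
from h import *
st();M=bot.camera_model("wrist");w=bot.snapshot("wrist");st()
cv2.imwrite("pics/w1.png",w[:,:,::-1]);import pickle;pickle.dump(M,open("w1.pkl","wb"))
```

```text
t 2.18 [ 612.6397 -251.0336  198.0006] [179.9917  -0.074  153.9247] F [ 0.5652  0.3232 -0.3295] w 0.598 gf 0.0 q6 -0.03
t 2.23 [ 615.5754 -257.7408  197.4341] [-179.7905    0.2712  153.6881] F [ 5.7225 -4.8063 -0.8781] w 0.599 gf 0.0 q6 -0.03
```

View pics/w1.png

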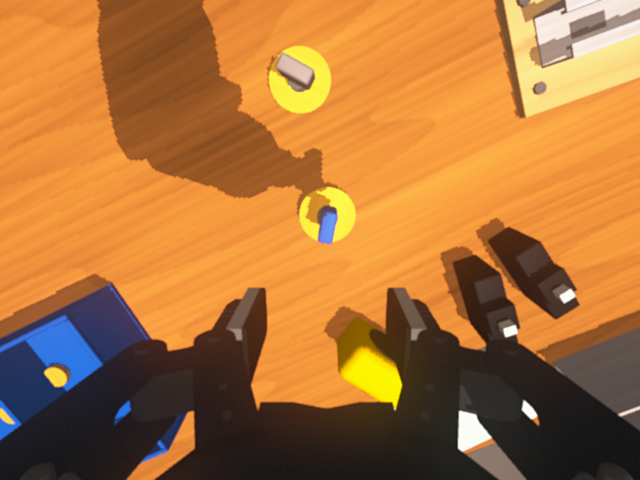

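The nut's yellow washer is at (327,215), with its blue paddle running nearly vertical in the image. The grey knob is at (300,78), clear of the work. The arm was still settling during that shot, so I'll measure again.

Run:
```python
from h import *
import pickle
st();M=bot.camera_model("wrist");w=bot.snapshot("wrist");st()
cv2.imwrite("pics/w2.png",w[:,:,::-1]);pickle.dump(M,open("w2.pkl","wb"))
print(topix(M,plane(M,(326,240),0)),plane(M,(326,240),0))
box=(270,160,390,280)
y=mask(w,(20,120,120),(35,255,255),box);b=mask(w,(105,100,40),(130,255,255),box)
u=y|b|mask(w,(15,120,60),(35,255,255),box)
c=max(cv2.findContours(y,0,2)[0],key=cv2.contourArea);h=cv2.convexHull(c)
e=cv2.fitEllipse(h);print('washer',e,plane(M,e[0],17), 'dia mm',np.mean(e[1]))
V=cv2.cvtColor(w,cv2.COLOR_RGB2HSV)[:,:,2];print(np.histogram(V[b>0],10))
for nm,mm in(('all',b),):
    c=max(cv2.findContours(mm,0,2)[0],key=cv2.contourArea);print(nm,cv2.minAreaRect(c),cv2.boxPoints(cv2.minAreaRect(c)))
cv2.imwrite("pics/w2c.png",cv2.resize(w[170:260,280:370,::-1],None,fx=6,fy=6,interpolation=cv2.INTER_NEAREST))
```

```text
t 2.23 [ 615.5754 -257.7408  197.4341] [-179.7905    0.2712  153.6881] F [ 5.7225 -4.8063 -0.8781] w 0.599 gf 0.0 q6 -0.03
t 2.28 [ 614.0765 -254.3599  197.4319] [-179.9246    0.0793  153.6853] F [-0.6547  0.6297 -0.2924] w 0.598 gf 0.0 q6 -0.03
[326. 240.] [ 639.1081 -269.4194    0.    ]
washer ((338.25592041015625, 206.528564453125), (46.053192138671875, 54.63318634033203), 171.9600830078125) [ 610.9965 -242.8888   17.    ] dia mm 50.34318923950195
(array([  5,   1,   4,   6,   6,   4,   7,  19,  43, 248]), array([149. , 158.9, 168.8, 178.7, 188.6, 198.5, 208.4, 218.3, 228.2,
       238.1, 248. ]))
all ((333.31170654296875, 220.64459228515625), (13.854204177856445, 28.32644271850586), 11.888657569885254) [[323.6154 233.077 ]
 [329.451  205.3581]
 [343.008  208.2122]
 [337.1724 235.9311]]
```

View pics/w2c.png

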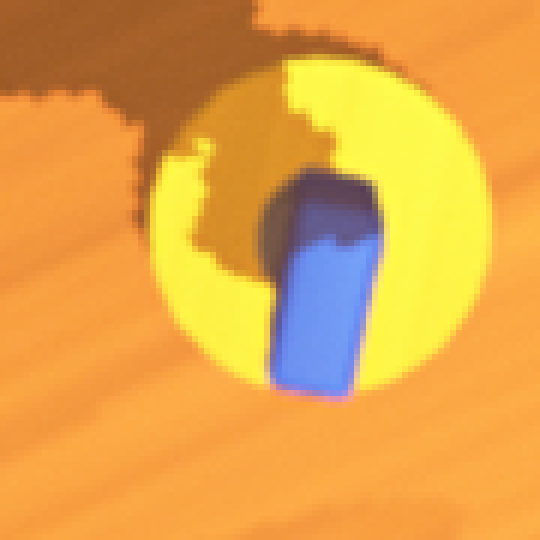

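Run:
```python
from h import *
import pickle
M=pickle.load(open("w2.pkl","rb"))
f=lambda x,y:plane(M,(x/6+280-.4,y/6+170-.4),68)
a,b,c,d=f(352,397),f(380,215),f(272,385),f(298,215)
for p,q in((a,b),(c,d)): print(p,q,np.degrees(np.arctan2(*(q-p)[1::-1])))
m=(a+c)/2;u=(b-a)/np.linalg.norm(b-a);print('center from end',m+13*u,'width',np.linalg.norm(np.cross(u,c-a)))
print('washer',plane(M,(333.1,207.1),17),np.linalg.norm(plane(M,(492/6+280,207),17)-plane(M,(150/6+280,207),17)))
st()
```

```text
[ 623.0338 -250.3677   68.    ] [ 602.6374 -236.5272   68.    ] 145.84021193917835
[ 616.8734 -259.1579   68.    ] [ 597.948  -246.0505   68.    ] 145.29434552925156
center from end [ 609.1964 -247.4632   68.    ] width 10.732712204243901
washer [ 609.3756 -247.3895   17.    ] 52.605088996013414
t 2.28 [ 614.0765 -254.3599  197.4319] [-179.9246    0.0793  153.6853] F [-0.6547  0.6297 -0.2924] w 0.598 gf 0.0 q6 -0.03
```

Run:
```python
from h import *
print(rel([612.7,-249.5,198.8,153.94],[609.3,-247.4,110,145.5]));print(rel([612.7,-249.5,198.8,153.94],[609.3,-247.4,44,145.5]))
```

```text
(array([0.004 , 0.0004, 0.0888]), np.float64(8.439999999999998))
(array([0.004 , 0.0004, 0.1548]), np.float64(8.439999999999998))
```

Request:
arm_command([
  [[0.001,0,0.02],2.5],
  [[0.003,0,0.045],5],
  [[0.004,0.0004,0.068],8.4],
  [[0.004,0.0004,0.08],8.4],
  [[0.004,0.0004,0.0888],8.4],
], grip=0.4)

```text
time: 2.7
ee_pos: [607.5, -246.0, 107.6]
eef_rot: [-3.141, -0.004, 2.542]
contact_force: [1.0, -0.6, 0.1]
gripper_width: 0.396
gripper_force: 0.0
```

Run:
```python
from h import *
st();M=bot.camera_model("wrist");w=bot.snapshot("wrist");bot.snapshot("wrist");M=bot.camera_model("wrist");st();w=bot.snapshot("wrist");st()
# expected paddle/tcp projections
for p in([609.3,-247.4,68],[609.3,-247.4,17]):print(topix(M,np.array(p)))
cv2.imwrite("pics/w3.png",w[:,:,::-1])
```

```text
t 2.70 [ 607.5241 -246.0247  107.5797] [-179.9765   -0.2454  145.649 ] F [ 0.967  -0.6081  0.0684] w 0.396 gf 0.0 q6 0.12
t 2.80 [ 608.0293 -246.3914  108.2988] [-179.9797   -0.2004  145.626 ] F [-0.7471 -0.0494  0.4089] w 0.397 gf 0.0 q6 0.12
t 2.85 [ 609.0884 -247.006   109.8638] [-179.9969   -0.0462  145.6094] F [ 0.4581 -0.3659 -0.0137] w 0.404 gf 0.0 q6 0.12
[325.0711 275.5065]
[325.2504 248.8514]
```

View pics/w3.png

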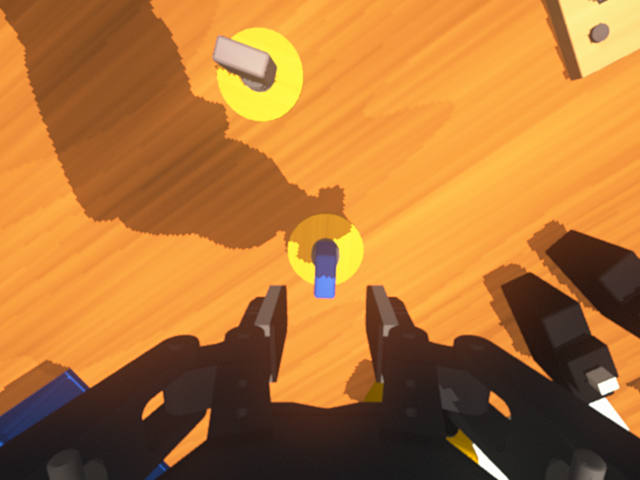

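The paddle is centred between the fingers at (325,276), as predicted, so I'll descend and grip it.

Request:
arm_command([
  [[0,0,0.02],0],
  [[0,0,0.042],0],
  [[0,0,0.058],0],
  [[0,0,0.066],0],
  [[0,0,0.066],0],
])

```text
time: 3.27
ee_pos: [608.7, -247.0, 43.3]
eef_rot: [-3.141, -0.002, 2.541]
contact_force: [-0.6, -0.4, 0.3]
gripper_width: 0.398
gripper_force: 0.0
```

Request:
arm_command([
  [[0,0,0],0],
  [[0,0,0],0],
  [[0,0,0],0],
  [[0,0,0],0],
  [[0,0,0],0],
], grip=0, force=60)

```text
time: 3.68
ee_pos: [610.8, -248.1, 46.0]
eef_rot: [3.141, 0.004, 2.54]
contact_force: [0.4, 0.1, 5.6]
gripper_width: 0.126
gripper_force: 60.8
```

Run:
```python
from h import *
st()
```

```text
t 3.68 [ 610.7988 -248.1383   45.9842] [179.9677   0.2065 145.5459] F [0.4161 0.0515 5.6216] w 0.126 gf 60.8 q6 0.12
```

Request:
arm_command([
  [[0,0,-0.01],0],
  [[0,0,-0.03],0],
  [[0,0,-0.06],0],
  [[0,0,-0.08],0],
  [[0,0,-0.09],0],
])

```text
time: 4.1
ee_pos: [610.6, -248.1, 137.6]
eef_rot: [3.141, 0.004, 2.54]
contact_force: [1.5, -1.0, -0.5]
gripper_width: 0.126
gripper_force: 60.0
```

Run:
```python
from h import *
st()
c=np.array([609.3,-247.4,134,145.54]);g=np.array([585.3,171.5,134,82.9])
for k in range(3):
    a=c+(g-c)*k/3
    for i in range(1,6): print(k,*rel(a,a+(g-c)/3*i/5))
```

```text
t 4.10 [ 610.6447 -248.1331  137.615 ] [179.9751   0.2496 145.544 ] F [ 1.4979 -1.0031 -0.5362] w 0.126 gf 60.0 q6 0.12
0 [0.0171 0.0221 0.    ] 4.175999999999988
0 [0.0342 0.0442 0.    ] 8.352000000000004
0 [0.0514 0.0664 0.    ] 12.527999999999992
0 [0.0685 0.0885 0.    ] 16.704000000000008
0 [0.0856 0.1106 0.    ] 20.879999999999995
1 [0.0239 0.0146 0.    ] 4.175999999999988
1 [0.0478 0.0291 0.    ] 8.352000000000004
1 [0.0716 0.0437 0.    ] 12.527999999999992
1 [0.0955 0.0583 0.    ] 16.704000000000008
1 [0.1194 0.0728 0.    ] 20.879999999999995
2 [0.0275 0.0051 0.    ] 4.175999999999988
2 [0.055  0.0102 0.    ] 8.352000000000004
2 [0.0825 0.0153 0.    ] 12.527999999999992
2 [0.11   0.0204 0.    ] 16.704000000000008
2 [0.1375 0.0255 0.    ] 20.879999999999995
```

Request:
arm_command([
  [[0.017,0.022,0],4.2],
  [[0.034,0.044,0],8.4],
  [[0.0513,0.0663,0],12.5],
  [[0.0684,0.0884,0],16.7],
  [[0.0856,0.1106,0],20.9],
])

```text
time: 4.52
ee_pos: [600.1, -106.4, 133.3]
eef_rot: [-3.14, -0.001, 2.171]
contact_force: [0.0, -0.0, -0.8]
gripper_width: 0.127
gripper_force: 60.0
```

Request:
arm_command([
  [[0.0239,0.0146,0],4.2],
  [[0.0478,0.0291,0],8.4],
  [[0.0716,0.0437,0],12.5],
  [[0.0955,0.0583,0],16.7],
  [[0.1194,0.0728,0],20.9],
])

```text
time: 4.93
ee_pos: [592.1, 33.2, 133.3]
eef_rot: [-3.14, -0.0, 1.807]
contact_force: [-0.1, 0.0, -0.6]
gripper_width: 0.127
gripper_force: 60.0
```

Request:
arm_command([
  [[0.0275,0.0051,0],4.2],
  [[0.055,0.0102,0],8.4],
  [[0.0825,0.0153,0],12.5],
  [[0.115,0.0214,0],16.7],
  [[0.1375,0.0255,0],20.9],
])

```text
time: 5.35
ee_pos: [584.1, 173.7, 133.3]
eef_rot: [-3.14, -0.0, 1.443]
contact_force: [0.8, 0.6, -1.4]
gripper_width: 0.122
gripper_force: 60.0
```

Request:
arm_command([
  [[0,0,0],0],
  [[0,0,0],0],
  [[0,0,0],0],
  [[0,0,0],0],
  [[0,0,0],0],
])

```text
time: 5.77
ee_pos: [585.3, 170.3, 133.8]
eef_rot: [-3.141, 0.0, 1.445]
contact_force: [0.0, -0.2, -1.2]
gripper_width: 0.126
gripper_force: 60.0
```

Run:
```python
from h import *
import pickle
st();M=bot.camera_model("wrist");w=bot.snapshot("wrist");st()
cv2.imwrite("pics/w4.png",w[:,:,::-1]);pickle.dump(M,open("w4.pkl","wb"))
print(topix(M,np.array([594,241,53.])))
```

```text
t 5.77 [585.3388 170.2866 133.8072] [-179.9731    0.0237   82.7667] F [ 0.0345 -0.195  -1.1588] w 0.126 gf 60.0 q6 1.87
t 5.82 [585.4258 170.3401 133.9058] [-179.9826    0.0152   82.7627] F [ 0.1036 -0.7445 -1.3767] w 0.126 gf 60.0 q6 1.87
[327.2711 137.9352]
```

View pics/w4.png

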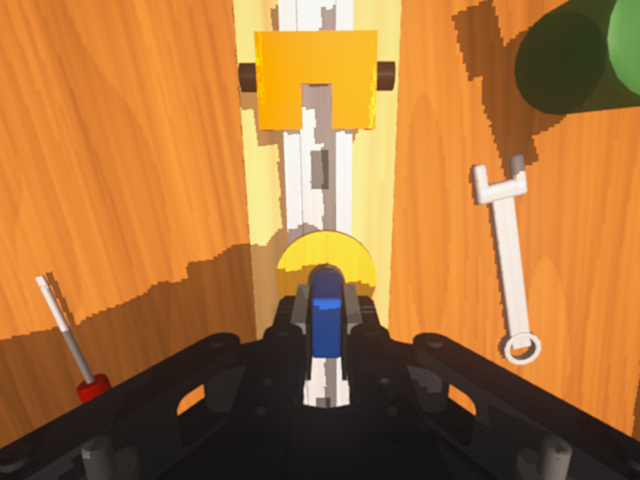

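The gauge fills (258–377, 30–130) with its mouth edge at row 129. The washer is around (326,275), and the slot is slightly left of the nut's axis. Next I'll take the slot edges from row profiles.

Run:
```python
from h import *
import pickle
M=pickle.load(open("w4.pkl","rb"));w=cv2.imread("pics/w4.png")[:,:,::-1].copy()
hsv=cv2.cvtColor(w,cv2.COLOR_RGB2HSV)
for r in (140,150,180,205,220): print(r,[(x,int(hsv[r,x,1]),int(hsv[r,x,2])) for x in range(280,362,2)])
o=mask(w,(8,150,120),(25,255,255),(250,25,385,140))
ys,xs=np.nonzero(o);print(xs.min(),xs.max(),ys.max())
for r in(60,80,100,120):
    x=np.nonzero(o[r])[0];print(r,x.min(),x.max(), x[np.nonzero(np.diff(x)>5)[0]] if len(x)else 0, x[np.nonzero(np.diff(x)>5)[0]+1])
for c in(270,290,345,365):
    y=np.nonzero(o[:,c])[0];print(c,y.min(),y.max())
```

```text
140 [(280, 139, 185), (282, 126, 188), (284, 10, 244), (286, 3, 251), (288, 11, 250), (290, 12, 250), (292, 12, 250), (294, 11, 250), (296, 7, 250), (298, 9, 250), (300, 24, 224), (302, 13, 251), (304, 9, 250), (306, 8, 250), (308, 6, 250), (310, 7, 250), (312, 9, 251), (314, 21, 239), (316, 54, 183), (318, 51, 186), (320, 54, 185), (322, 54, 185), (324, 53, 184), (326, 53, 189), (328, 53, 186), (330, 52, 186), (332, 53, 184), (334, 55, 186), (336, 12, 237), (338, 3, 251), (340, 6, 250), (342, 8, 250), (344, 9, 250), (346, 7, 250), (348, 2, 250), (350, 3, 253), (352, 65, 225), (354, 126, 240), (356, 104, 251), (358, 104, 251), (360, 103, 251)]
150 [(280, 139, 181), (282, 144, 182), (284, 29, 237), (286, 2, 251), (288, 13, 250), (290, 12, 250), (292, 14, 250), (294, 12, 250), (296, 11, 250), (298, 9, 250), (300, 24, 219), (302, 14, 250), (304, 10, 250), (306, 8, 250), (308, 7, 251), (310, 15, 239), (312, 41, 219), (314, 40, 221), (316, 39, 221), (318, 37, 222), (320, 45, 186), (322, 66, 132), (324, 62, 135), (326, 61, 137), (328, 56, 164), (330, 52, 186), (332, 51, 184), (334, 55, 185
[... 1634 characters left out ...]
(292, 18, 250), (294, 19, 250), (296, 20, 250), (298, 15, 250), (300, 3, 250), (302, 38, 223), (304, 26, 249), (306, 20, 251), (308, 20, 251), (310, 19, 251), (312, 20, 250), (314, 23, 250), (316, 22, 250), (318, 19, 251), (320, 21, 252), (322, 58, 189), (324, 59, 172), (326, 58, 175), (328, 57, 176), (330, 55, 177), (332, 57, 176), (334, 61, 172), (336, 38, 235), (338, 10, 252), (340, 14, 251), (342, 16, 250), (344, 19, 251), (346, 17, 251), (348, 14, 250), (350, 16, 251), (352, 91, 251), (354, 104, 251), (356, 103, 251), (358, 103, 251), (360, 105, 251)]
250 377 130
60 256 377 [] []
80 255 377 [] []
100 256 375 [301] [332]
120 258 374 [301] [333]
270 31 130
290 32 129
345 31 128
365 30 129
```

Run:
```python
from h import *
import pickle
M=pickle.load(open("w4.pkl","rb"))
a=plane(M,(318,140),53);b=plane(M,(319.3,220),53);print(a,b)
d=(a-b)/np.linalg.norm(a-b);print('yaw slot',np.degrees(np.arctan2(d[1],d[0])))
L,R=plane(M,(258,129.5),64),plane(M,(376.5,128.5),64);print('mouth',L,R,(L+R)/2,np.linalg.norm(L-R),plane(M,(317,129),64))
print('far edge',plane(M,(317,31),64))
# washer of the held nut
w=cv2.imread("pics/w4.png")[:,:,::-1].copy()
y=mask(w,(20,150,120),(33,255,255),(270,225,385,300))
n,lab,s,_=cv2.connectedComponentsWithStats(y);k=1+np.argmax(s[1:,4]);print(s[k])
c=max(cv2.findContours((lab==k).astype('u1'),0,1)[0],key=cv2.contourArea)[:,0,:]
c=c[c[:,1]<280]
# upper arc: for each column the min row
P=np.array([[x,c[c[:,0]==x,1].min()] for x in np.unique(c[:,0])])
for zz in(106,):
  for t in (100,103,106,109):
    Q=np.array([plane(M,p,t)[:2] for p in P]);A=np.c_[2*Q,np.ones(len(Q))];s=np.linalg.lstsq(A,(Q**2).sum(1),rcond=None)[0]
    print(t,s[:2],'r',np.sqrt(s[2]+s[0]**2+s[1]**2))
```

```text
[588.2555 240.5064  53.    ] [582.5826 191.0954  53.    ]
yaw slot 83.45048808732645
mouth [555.0744 250.5052  64.    ] [622.6195 242.5633  64.    ] [588.847  246.5343  64.    ] 68.01036270700983 [588.7188 246.5505  64.    ]
far edge [595.3106 296.2116  64.    ]
[ 277  231   99   56 3148]
100 [583.9769 168.2031] r 26.95627807386579
103 [584.1312 169.4058] r 26.501690161237928
106 [584.2854 170.6084] r 26.047102248610663
109 [584.4397 171.8111] r 25.592514335990074
```

Request:
arm_command([
  [[0,-0.001,0.004],-0.2],
  [[0,-0.002,0.012],-0.4],
  [[0,-0.004,0.02],-0.55],
  [[0,-0.004,0.026],-0.55],
  [[0,-0.004,0.026],-0.55],
])

```text
time: 6.23
ee_pos: [579.4, 171.6, 105.5]
eef_rot: [-3.137, 0.001, 1.455]
contact_force: [-0.6, -0.1, -0.8]
gripper_width: 0.127
gripper_force: 60.0
```

```bash
cat > meas.py <<'E'
from h import *
import pickle,sys
bot.snapshot("side");bot.snapshot("side")
s=st();M=bot.camera_model("wrist");w=bot.snapshot("wrist");z=s['ee_pos'][2]-45
cv2.imwrite("pics/w5.png",w[:,:,::-1]);pickle.dump(M,open("w5.pkl","wb"))
hsv=cv2.cvtColor(w,cv2.COLOR_RGB2HSV)
o=mask(w,(8,150,120),(25,255,255),(200,0,430,300));o2=cv2.morphologyEx(o,2,np.ones((7,7)))
print('ora rows',[(c,np.nonzero(o[:160,c])[0].max()) for c in (270,285,350,365)])
for r in (110,120,130,140,150,160,170,180,190):
    S=hsv[r,240:400,1].astype(int);x=np.nonzero(S<35)[0]+240
    g=np.split(x,np.nonzero(np.diff(x)>3)[0]+1);print(r,[(int(k[0]),int(k[-1])) for k in g if len(k)>3])
y=mask(w,(20,150,120),(33,255,255),(250,190,410,300))
n,lab,q,_=cv2.connectedComponentsWithStats(y);k=1+np.argmax(q[1:,4]);print(q[k])
ys,xs=np.nonzero(lab==k);P=np.array([[x,ys[xs==x].min()] for x in np.unique(xs)[3:-3]])
Q=np.array([plane(M,p,z+17)[:2] for p in P]);A=np.c_[2*Q,np.ones(len(Q))];f=np.linalg.lstsq(A,(Q**2).sum(1),rcond=None)[0]
print('nut',f[:2],'r',np.sqrt(f[2]+f[0]**2+f[1]**2),'nut z',z)
E
python3 meas.py
```

```text
t 6.33 [580.7523 171.8859 107.1581] [-179.9105    0.0273   83.3979] F [ 0.9953  0.6993 -0.5034] w 0.125 gf 60.0 q6 1.87
ora rows [(270, np.int64(130)), (285, np.int64(130)), (350, np.int64(128)), (365, np.int64(129))]
110 [(311, 322)]
120 [(311, 322)]
130 [(308, 320)]
140 [(289, 321), (347, 365)]
150 [(289, 328), (347, 365)]
160 [(290, 316), (347, 365)]
170 [(290, 317), (347, 364)]
180 [(290, 316), (347, 364)]
190 [(291, 316), (346, 363)]
[ 277  231   99   56 3109]
nut [579.6473 172.1774] r 26.025993612458688 nut z 62.15808734265657
```

View pics/w5.png

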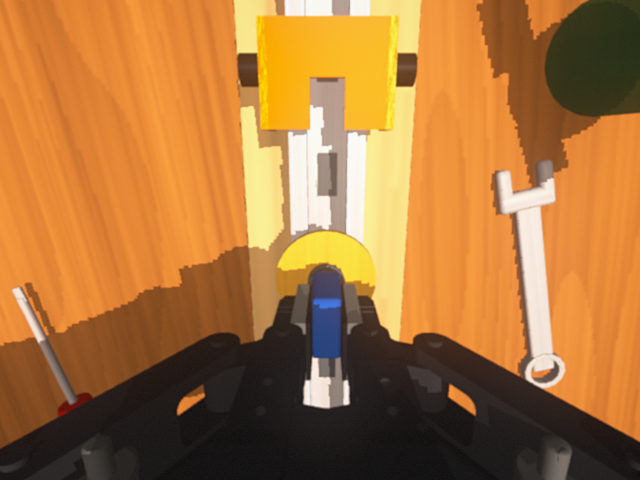

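The strut's outer edges are at columns 289–365, with the mouth edge at row 130. The washer is centred at column 326, so the nut is nearly on the slot line.

Run:
```python
from h import *
import pickle
M=pickle.load(open("w5.pkl","rb"))
a=plane(M,(327.3,145),53);b=plane(M,(327.4,190),53);d=(a-b)/np.linalg.norm(a-b)
m=plane(M,(328,130),64)
n=np.array([579.65,172.18,53]);u=np.array([np.cos(np.radians(83.35)),np.sin(np.radians(83.35)),0]);v=np.array([u[1],-u[0],0])
print(a,b,np.degrees(np.arctan2(d[1],d[0])),'mouth',m)
for p in(a,b,m):print('lateral of nut rel',(n-p)@v,'along',(n-p)@u)
```

```text
[588.1078 238.8824  53.    ] [585.4322 214.8491  53.    ] 83.64747808246555 mouth [589.2713 246.2041  64.    ]
lateral of nut rel -0.6765003115635748 along -67.2331274661489
lateral of nut rel -0.8020508588290465 along -43.051675923183
lateral of nut rel -0.9842751297598067 along -74.64029068494989
```

Request:
arm_command([
  [[0,0.0007,0.002],0],
  [[0,0.0007,0.005],0],
  [[0,0.0007,0.008],0],
  [[0,0.0007,0.011],0],
  [[0,0.0007,0.013],0],
])

```text
time: 6.8
ee_pos: [581.9, 171.9, 94.5]
eef_rot: [-3.141, 0.0, 1.456]
contact_force: [-0.7, -1.4, -1.0]
gripper_width: 0.131
gripper_force: 60.0
```

Request:
arm_command([
  [[0,0,0.001],0],
  [[0,0,0.002],0],
  [[0,0,0.003],0],
  [[0,0,0.003],0],
])

```text
time: 7.13
ee_pos: [582.0, 171.9, 91.8]
eef_rot: [-3.141, 0.0, 1.455]
contact_force: [0.1, 0.3, -1.2]
gripper_width: 0.127
gripper_force: 60.0
```

Request:
arm_command([
  [[0,0,0.0015],0],
  [[0,0,0.003],0],
  [[0,0,0.0045],0],
  [[0,0,0.0055],0],
  [[0,0,0.0055],0],
])

```text
time: 7.55
ee_pos: [582.0, 171.9, 86.2]
eef_rot: [-3.141, 0.0, 1.455]
contact_force: [1.3, 0.1, -1.3]
gripper_width: 0.127
gripper_force: 60.1
```

Request:
arm_command([
  [[0,0,0.0004],0],
  [[0,0,0.0008],0],
  [[0,0,0.0008],0],
])

```text
time: 7.8
ee_pos: [582.2, 171.9, 86.1]
eef_rot: [3.141, -0.0, 1.455]
contact_force: [-0.4, -0.2, 1.4]
gripper_width: 0.125
gripper_force: 60.4
```

Request:
arm_command([
  [[0.004,0,0],0],
  [[0.009,0,0],0],
  [[0.014,0,0],0],
  [[0.018,0,0],0],
  [[0.02,0,0],0],
])

```text
time: 8.22
ee_pos: [584.6, 192.2, 86.0]
eef_rot: [3.141, 0.001, 1.456]
contact_force: [-1.4, -3.0, 3.9]
gripper_width: 0.126
gripper_force: 60.6
```

Request:
arm_command([
  [[0.004,0,0],0],
  [[0.009,0,0],0],
  [[0.014,0,0],0],
  [[0.018,0,0],0],
  [[0.02,0,0],0],
])

```text
time: 8.63
ee_pos: [586.9, 212.2, 85.8]
eef_rot: [3.141, -0.0, 1.456]
contact_force: [-1.2, -3.0, 4.7]
gripper_width: 0.124
gripper_force: 60.8
```

```bash
sed -i 's/w5/w6/g' meas.py; python3 meas.py
```

```text
t 8.73 [586.9628 212.4724  85.8772] [179.9797  -0.0622  83.4325] F [-0.8136 -1.3828  3.4661] w 0.125 gf 60.8 q6 1.93
ora rows [(270, np.int64(159)), (285, np.int64(159)), (350, np.int64(159)), (365, np.int64(159))]
110 []
120 []
130 []
140 []
150 []
160 []
170 []
180 [(306, 318)]
190 [(307, 319)]
[ 277  231   99   56 3087]
nut [585.9151 212.5461] r 26.09388856320229 nut z 40.87724382512296
```

View pics/w6.png

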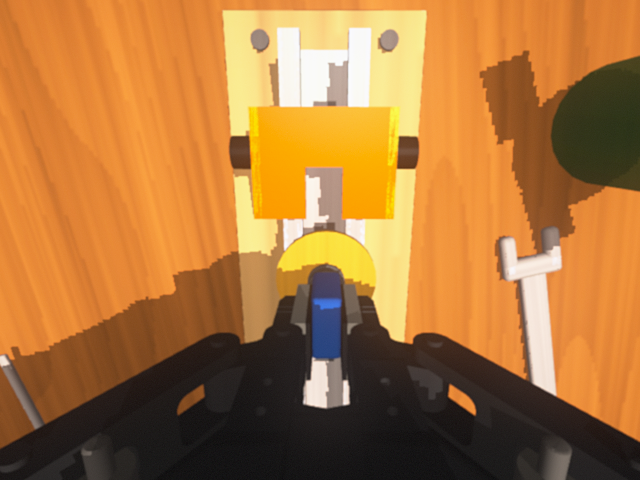

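The mouth edge is at row about 218, and the stem slot is centred at column 324, in line with the nut at 326. The washer's front edge is just short of the mouth.

Run:
```python
from h import *
import pickle
M=pickle.load(open("w6.pkl","rb"));w=cv2.imread("pics/w6.png")[:,:,::-1].copy()
o=mask(w,(8,150,120),(22,255,255),(245,90,400,230))
print([(c,np.nonzero(o[:,c])[0].max()) for c in (265,280,295,350,365,385)])
m=plane(M,(324,217.5),64);u=np.array([np.cos(np.radians(83.4)),np.sin(np.radians(83.4)),0]);v=np.array([u[1],-u[0],0])
n=np.array([585.9,212.55,64]);print(m,(m-n)@u,(m-n)@v)
```

```text
[(265, np.int64(218)), (280, np.int64(229)), (295, np.int64(218)), (350, np.int64(218)), (365, np.int64(218)), (385, np.int64(219))]
[588.9899 246.9444  64.    ] 34.52162857283138 -0.8837565203662181
```

Request:
arm_command([
  [[0.0015,0,-0.0003],0],
  [[0.0035,0,-0.0003],0],
  [[0.0055,0,-0.0003],0],
  [[0.007,0,-0.0003],0],
  [[0.008,0,-0.0003],0],
])

```text
time: 9.2
ee_pos: [587.8, 219.7, 86.0]
eef_rot: [3.141, -0.0, 1.455]
contact_force: [-1.3, -2.4, 2.9]
gripper_width: 0.126
gripper_force: 60.7
```

Request:
arm_command([
  [[0.0006,0,0],0],
  [[0.0012,0,0],0],
])

```text
time: 9.37
ee_pos: [587.9, 220.9, 86.0]
eef_rot: [3.141, -0.0, 1.455]
contact_force: [-0.3, -2.2, 3.4]
gripper_width: 0.129
gripper_force: 60.7
```

Request:
arm_command([
  [[0.0006,0,0],0],
  [[0.0012,0,0],0],
  [[0.0018,0,0],0],
  [[0.0024,0,0],0],
])

```text
time: 9.7
ee_pos: [588.2, 223.3, 86.0]
eef_rot: [3.141, -0.0, 1.455]
contact_force: [-0.2, -1.9, 2.3]
gripper_width: 0.125
gripper_force: 60.6
```

Request:
arm_command([
  [[0.0005,0,0],0],
  [[0.001,0,0],0],
])

```text
time: 9.87
ee_pos: [588.3, 224.2, 86.0]
eef_rot: [3.141, -0.0, 1.455]
contact_force: [0.4, -2.2, 2.3]
gripper_width: 0.127
gripper_force: 60.6
```

Request:
arm_command([
  [[0.0005,0,0],0],
  [[0.001,0,0],0],
  [[0.0013,0,0],0],
])

```text
time: 10.12
ee_pos: [588.4, 225.5, 86.0]
eef_rot: [3.142, -0.0, 1.455]
contact_force: [-1.2, -2.0, 3.3]
gripper_width: 0.125
gripper_force: 60.6
```

Request:
arm_command([
  [[0.0005,0,0],0],
  [[0.001,0,0],0],
  [[0.0013,0,0],0],
])

```text
time: 10.37
ee_pos: [588.4, 226.8, 86.0]
eef_rot: [-3.142, 0.0, 1.455]
contact_force: [-1.0, -1.6, 3.6]
gripper_width: 0.128
gripper_force: 60.6
```

Request:
arm_command([
  [[0.0005,0,0],0],
  [[0.001,0,0],0],
  [[0.0013,0,0],0],
])

```text
time: 10.62
ee_pos: [588.6, 228.1, 86.0]
eef_rot: [-3.142, 0.0, 1.455]
contact_force: [0.4, -2.6, 3.2]
gripper_width: 0.125
gripper_force: 60.6
```

Request:
arm_command([
  [[0.0005,0,0],0],
  [[0.001,0,0],0],
  [[0.0013,0,0],0],
])

```text
time: 10.87
ee_pos: [588.8, 229.3, 86.0]
eef_rot: [-3.142, 0.0, 1.455]
contact_force: [-0.1, -3.0, 3.0]
gripper_width: 0.128
gripper_force: 60.6
```

Request:
arm_command([
  [[0.0005,0,0],0],
  [[0.001,0,0],0],
  [[0.0013,0,0],0],
])

```text
time: 11.12
ee_pos: [588.9, 230.7, 86.0]
eef_rot: [3.142, -0.0, 1.455]
contact_force: [-0.3, -1.8, 3.8]
gripper_width: 0.129
gripper_force: 60.6
```

Request:
arm_command([
  [[0.0005,0,0],0],
  [[0.001,0,0],0],
  [[0.0013,0,0],0],
])

```text
time: 11.37
ee_pos: [589.1, 231.9, 86.0]
eef_rot: [-3.142, -0.0, 1.455]
contact_force: [-0.3, -1.8, 2.4]
gripper_width: 0.125
gripper_force: 60.6
```

Request:
arm_command([
  [[0.0005,0,0],0],
  [[0.001,0,0],0],
  [[0.0013,0,0],0],
])

```text
time: 11.62
ee_pos: [589.2, 233.2, 86.0]
eef_rot: [-3.142, -0.0, 1.456]
contact_force: [0.2, -2.4, 2.9]
gripper_width: 0.124
gripper_force: 60.6
```

Request:
arm_command([
  [[0.0005,0,0],0],
  [[0.001,0,0],0],
  [[0.0013,0,0],0],
])

```text
time: 11.87
ee_pos: [589.4, 234.5, 86.0]
eef_rot: [3.142, -0.0, 1.455]
contact_force: [-0.7, -1.7, 3.8]
gripper_width: 0.126
gripper_force: 60.6
```

Request:
arm_command([
  [[0.0005,0,0],0],
  [[0.001,0,0],0],
  [[0.0013,0,0],0],
])

```text
time: 12.12
ee_pos: [589.5, 235.8, 86.0]
eef_rot: [-3.142, 0.0, 1.456]
contact_force: [-1.2, -2.1, 3.1]
gripper_width: 0.124
gripper_force: 60.6
```

Request:
arm_command([
  [[0.0005,0,0],0],
  [[0.001,0,0],0],
  [[0.0013,0,0],0],
])

```text
time: 12.37
ee_pos: [589.7, 237.1, 86.0]
eef_rot: [3.142, -0.0, 1.455]
contact_force: [0.0, -1.7, 2.4]
gripper_width: 0.124
gripper_force: 60.6
```

Request:
arm_command([
  [[0.0005,0,0],0],
  [[0.001,0,0],0],
  [[0.0013,0,0],0],
])

```text
time: 12.62
ee_pos: [589.8, 238.4, 86.0]
eef_rot: [-3.142, -0.0, 1.455]
contact_force: [-0.7, -3.0, 3.4]
gripper_width: 0.125
gripper_force: 60.6
```

Request:
arm_command([
  [[0.0005,0,0],0],
  [[0.001,0,0],0],
  [[0.0013,0,0],0],
])

```text
time: 12.87
ee_pos: [590.0, 239.7, 86.0]
eef_rot: [-3.142, 0.0, 1.455]
contact_force: [-0.4, -2.1, 3.0]
gripper_width: 0.123
gripper_force: 60.6
```

Request:
arm_command([
  [[0.0005,0,0],0],
  [[0.001,0,0],0],
  [[0.0013,0,0],0],
])

```text
time: 13.12
ee_pos: [590.1, 241.0, 86.0]
eef_rot: [-3.142, 0.0, 1.456]
contact_force: [-0.8, -2.3, 3.9]
gripper_width: 0.127
gripper_force: 60.6
```

Request:
arm_command([
  [[0.0005,0,0],0],
  [[0.001,0,0],0],
  [[0.0013,0,0],0],
])

```text
time: 13.37
ee_pos: [590.3, 242.3, 86.0]
eef_rot: [3.142, -0.0, 1.455]
contact_force: [-0.1, -3.0, 1.9]
gripper_width: 0.123
gripper_force: 60.6
```

Request:
arm_command([
  [[0.0005,0,0],0],
  [[0.001,0,0],0],
  [[0.0013,0,0],0],
])

```text
time: 13.62
ee_pos: [590.4, 243.6, 86.0]
eef_rot: [3.142, -0.0, 1.455]
contact_force: [-0.7, -1.9, 2.8]
gripper_width: 0.125
gripper_force: 60.6
```

Request:
arm_command([
  [[0.0005,0,0],0],
  [[0.001,0,0],0],
  [[0.0013,0,0],0],
])

```text
time: 13.87
ee_pos: [590.6, 244.9, 86.0]
eef_rot: [-3.142, -0.0, 1.455]
contact_force: [-0.6, -2.7, 3.2]
gripper_width: 0.124
gripper_force: 60.6
```

Request:
arm_command([
  [[0.0005,0,0],0],
  [[0.001,0,0],0],
  [[0.0013,0,0],0],
])

```text
time: 14.12
ee_pos: [590.7, 246.2, 86.0]
eef_rot: [-3.142, 0.0, 1.455]
contact_force: [-0.1, -2.4, 2.8]
gripper_width: 0.126
gripper_force: 60.6
```

Request:
arm_command([
  [[0.0005,0,0],0],
  [[0.001,0,0],0],
  [[0.0013,0,0],0],
])

```text
time: 14.37
ee_pos: [590.8, 246.8, 86.0]
eef_rot: [-3.142, 0.002, 1.455]
contact_force: [-0.3, -5.0, 3.6]
gripper_width: 0.124
gripper_force: 60.8
```

The reading went from about 2.3 N to 5 N, and the tool moved only half of the commanded step. That is the touch. I'll ease off slightly and press down.

Request:
arm_command([
  [[-0.0002,0,0.001],0],
  [[-0.0003,0,0.002],0],
  [[-0.0003,0,0.003],0],
  [[-0.0003,0,0.004],0],
  [[-0.0003,0,0.005],0],
], force=80)

```text
time: 14.78
ee_pos: [590.8, 246.8, 81.7]
eef_rot: [3.141, 0.001, 1.455]
contact_force: [-2.9, -4.3, 9.7]
gripper_width: 0.121
gripper_force: 83.6
```

Request:
arm_command([
  [[0,0,0.0005],0],
  [[0,0,0.0009],0],
  [[0,0,0.0009],0],
])

```text
time: 15.03
ee_pos: [590.8, 246.8, 81.1]
eef_rot: [3.141, 0.001, 1.455]
contact_force: [-3.0, -5.0, 9.7]
gripper_width: 0.12
gripper_force: 83.7
```

Request:
arm_command([
  [[0,0,0],-3],
  [[0,0,0],-6],
  [[0,0,0],-10],
  [[0,0,0],-14],
  [[0,0,0],-18],
])

```text
time: 15.45
ee_pos: [592.2, 246.5, 81.7]
eef_rot: [3.139, 0.002, 1.772]
contact_force: [-0.1, -6.5, 8.6]
gripper_width: 0.116
gripper_force: 83.8
```

Request:
arm_command([
  [[-0.0003,-0.0001,0.0004],-4],
  [[-0.0004,-0.0001,0.0006],-9],
  [[-0.0004,-0.0001,0.0006],-13],
  [[-0.0004,-0.0001,0.0006],-18],
])

```text
time: 15.78
ee_pos: [592.1, 246.2, 81.2]
eef_rot: [3.14, 0.002, 2.086]
contact_force: [-1.4, -5.5, 10.1]
gripper_width: 0.117
gripper_force: 83.9
```

Request:
arm_command([
  [[0,0,0],-5],
  [[0,0,0],-10],
  [[0,0,0],-15],
  [[0,0,0],-20],
  [[0,0,0],-25],
])

```text
time: 16.2
ee_pos: [590.7, 246.4, 80.8]
eef_rot: [-3.141, -0.0, 2.524]
contact_force: [-3.0, -5.0, 9.3]
gripper_width: 0.12
gripper_force: 84.0
```

Request:
arm_command([
  [[0,0,0],-5],
  [[0,0,0],-10],
  [[0,0,0],-15],
  [[0,0,0],-20],
  [[0,0,0],-25],
])

```text
time: 16.62
ee_pos: [590.7, 246.5, 80.7]
eef_rot: [-3.141, 0.0, 2.96]
contact_force: [-3.0, -4.6, 9.8]
gripper_width: 0.121
gripper_force: 84.0
```

Request:
arm_command([
  [[0,0,0],-3],
  [[0,0,0],-4],
  [[0,0,0],-4],
  [[0,0,0],-4],
])

```text
time: 16.95
ee_pos: [590.9, 246.4, 80.8]
eef_rot: [-3.141, 0.0, 3.026]
contact_force: [-3.6, -6.2, 9.9]
gripper_width: 0.121
gripper_force: 84.0
```

```bash
python3 -c "
from h import *
s=st();print(s['ft_torque'],s['q'])"
```

```text
t 16.95 [590.9041 246.426   80.7998] [-179.9851    0.0261  173.3778] F [-3.649  -6.1583  9.9309] w 0.121 gf 84.0 q6 0.41
[-1.0509  0.6203  0.0112] [ 0.2944  0.4124 -0.1705  0.9876 -0.0004  0.41  ]
```

Request:
arm_command([
  [[0.0003,-0.0003,-0.001],0],
  [[0.0003,-0.0003,-0.002],0],
  [[0.0003,-0.0003,-0.003],0],
  [[0.0003,-0.0003,-0.003],0],
])

```text
time: 17.28
ee_pos: [590.9, 246.4, 83.4]
eef_rot: [3.141, 0.001, 3.026]
contact_force: [-0.8, -3.8, 8.0]
gripper_width: 0.121
gripper_force: 83.6
```

Request:
arm_command([
  [[0,0,-0.0007],0],
  [[0,0,-0.0014],0],
  [[0,0,-0.0014],0],
])

```text
time: 17.53
ee_pos: [590.8, 246.4, 84.1]
eef_rot: [3.141, 0.001, 3.026]
contact_force: [-0.2, -2.7, 5.4]
gripper_width: 0.12
gripper_force: 83.0
```

Request:
arm_command([
  [[0,0,-0.0005],0],
  [[0,0,-0.001],0],
  [[0,0,-0.0014],0],
  [[0,0,-0.0014],0],
])

```text
time: 17.87
ee_pos: [590.7, 246.4, 84.2]
eef_rot: [-3.142, 0.0, 3.026]
contact_force: [5.3, -3.1, -7.1]
gripper_width: 0.118
gripper_force: 81.6
```

It is caught: pulling up now meets the lips. I'll neutralise the force and let go.

Request:
arm_command([
  [[0,0,0.0005],0],
  [[0,0,0.0007],0],
  [[0,0,0.0007],0],
])

```text
time: 18.12
ee_pos: [590.7, 246.3, 84.2]
eef_rot: [-3.141, 0.0, 3.026]
contact_force: [3.8, -2.8, -5.9]
gripper_width: 0.117
gripper_force: 81.7
```

Request:
arm_command([
  [[0,0,0],0],
  [[0,0,0],0],
  [[0,0,0],0],
  [[0,0,0],0],
  [[0,0,0],0],
], grip=0.4)

```text
time: 18.53
ee_pos: [590.2, 246.9, 85.0]
eef_rot: [3.141, -0.0, 3.027]
contact_force: [-0.2, 0.3, 0.3]
gripper_width: 0.402
gripper_force: 0.0
```

Request:
arm_command([
  [[0,0,-0.005],0],
  [[0,0,-0.02],0],
  [[0,0,-0.045],0],
  [[0,0,-0.075],0],
  [[0,0,-0.1],0],
])

```text
time: 18.95
ee_pos: [590.4, 246.6, 186.6]
eef_rot: [3.141, 0.0, 3.026]
contact_force: [0.4, 1.2, 0.5]
gripper_width: 0.4
gripper_force: 0.0
```

Run:
```python
from h import *
import pickle
bot.snapshot("side");bot.snapshot("side");bot.snapshot("side");s=st();M=bot.camera_model("wrist");w=bot.snapshot("wrist");a=bot.snapshot("scene")
c=np.hstack([w[130:430,150:490],cv2.resize(a[150:270,360:496],None,fx=2.5,fy=2.5)])
cv2.imwrite("pics/w7.png",c[:,:,::-1]);pickle.dump(M,open("w7.pkl","wb"))
cv2.imwrite("pics/w7f.png",w[:,:,::-1])
```

```text
t 19.10 [592.6405 247.2187 188.3667] [179.8284   0.3455 173.3985] F [-0.0203 -0.2234 -0.1185] w 0.401 gf 0.0 q6 0.41
```

View pics/w7.png

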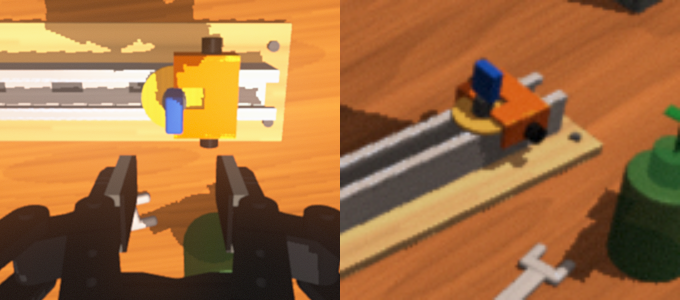

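The paddle stands upright and crosswise in the gauge's stem slot at crop (175,112), with the washer under the roof. The gripper is clear, so I'm handing the job in.

```bash
python3 -c "
from cell import bot
print(bot.close_job())"
```

```text
the job is handed in; nothing more can be done
None
```

I slid the nut under the hood until its washer touched the stop (about 2.7 N above the drag), pressed it down, gave it a quarter turn and released it. It held against an upward pull, so its head is caught crosswise under both lips, and I handed the job in at about 19 s; the hand-in returned no verdict.

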